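# Pack the machined plates from the lane deck into the lidded case

## Robot

A 7-joint arm with a two-finger parallel gripper is mounted at the origin on the work surface. World frame = base frame: x ahead of the robot, y to its left, z up, the work surface at z = 0. Lengths are in m, angles in rad, forces in N, time in s.
With the tool pointing down it reaches from about 0.425 to 0.825 m from the base axis. Payload 3.6 kg.
Tool frame: the origin (TCP) lies where the fingers leave the gripper's body, on its centre line; the fingertips stand 73 mm ahead of it and the grasp point (between the pads) lies 54 mm ahead of it; z points along the fingers, y is the line along which they close (so a half turn about z gives the same grasp; the last joint's range is limited). The gripper opens to 85 mm and grips with 20 to 120 N. Pads are 22 mm wide; open, the fingers measure 114 mm over their backs; the gripper's body (76 mm by 85 mm) begins 54 mm behind the grasp point. The pads swing forward as they close: fully open they stand 13 mm farther back than shut.
Start: joints at [-1.331, 0.615, -0.013, 1.423, 0.008, 1.103, -0.04], TCP at [0.171, 0.627, 0.304] pointing down, gripper open.
Joint ranges: [-3.12, 3.12], [-0.3, 2.06], [-1.34, 1.32], [0.26, 2.42], [-1.36, 4.5], [0.01, 1.98], [-2.84, 2.84]. Speed limits (rad/s): [2.79, 2.79, 3.14, 3.14, 3.14, 3.14, 3.14].

## Interface

Orientations are given as a unit quaternion [x, y, z, w].
In Python, from station import arm, snapshot, camera_info, ticket gives the robot as it stands. Calls block until the motion is done:
- arm.movep(position, orientation): joint-space move of the TCP to a pose.
- arm.line_to(position, velocity=0.15, ori=None): straight line of the TCP; ori=None keeps the orientation; velocity is the mean speed in m/s.
- arm.move_j(angles): joint-space move.
- arm.move_gripper(opening, effort=None): opening from 0.0 (shut) to 1.0 (fully open); effort is the grip in N (None keeps the last); returns when the fingers have stopped.
- arm.pause(seconds).
- arm.ik(position, orientation): joint angles nearest the present ones, or None.
- snapshot(name): name is "side" or "top" or "wrist"; returns the picture (480x640x3 uint8, blue, green, red); there is no depth.
- camera_info(name): a dict with "fx", "fy", "cx", "cy" (pixels), "R" (3x3) and "t" (3): a world point X has camera coordinates R X + t; the wrist camera has in their place "T_tool_cam" (4x4, takes a point from camera to tool coordinates, whose origin is the TCP and whose axes are the flange's). Camera axes: x right, y down, z forward; pixel columns grow to the right and rows downward; lengths in m; the calibration is good to about 2 mm. A picture is of the moment at which its call begins: read the wrist's pose just before it. camera_info takes no time and is no camera call.
A pose or a line that the arm cannot do raises arm.MotionError and nothing moves.
- ticket.finish_job(): hands the job in; it is judged then, once.
Readings, each from a call of its own:
- arm.read_time(): time.
- arm.read_joint_positions(): joint angles.
- arm.read_dq(): joint speeds.
- arm.read_effort(): joint torques, N m.
- arm.read_tool_pos(): TCP position.
- arm.read_eef_rot(): TCP orientation.
- arm.read_ft_force(): force on the tool from outside, world axes, zero at the start.
- arm.read_wrist_torque(): the same for the moment, N m.
- arm.read_opening(): opening from 0.0 (shut) to 1.0 (fully open).
- arm.read_finger_force(): force on a finger pad.
Only numpy, scipy, OpenCV 4.12 (cv2) and the standard library are available. Lean on these libraries where they do the work, as an engineer would, in place of code of your own. Each camera call takes 0.05 s, during which the arm holds its last target. There are 200 camera calls.

## Task

Open the blue case until its lid rests back on its stop, and pack every aluminium plate from the raised lane deck inside it, lying down, not on edge (they may overlap or lean on one another); the lanes leave no room for fingers, so slide each plate out over the deck's edge until enough sticks out to pinch. When all the plates are in, shut the lid fully. Keep the robot off the other things on the table.

Things in the scene. Friction and masses are not known exactly. Their poses are not given: they have to be found in the camera images.
- deck: Fixed raised deck, 210 (x) by 214 (y) mm, plywood top face 60 mm up, 14 mm thick, on a recessed foot; left or right of the robot, case on the other side. Origin: underside centre, on the table. Front edge, facing the robot, at own x = -105 mm; both ends open. Five ribs along x, 5 mm wide, 12 mm high, make four 47 mm lanes at own y = -78, -26, 26, 78 mm.
- plate0_center (a point): Centre of a loose flat aluminium plate, 140 (x) by 42 (y) by 5 (z) mm, 65 to 100 g; at the start in the lane at deck y = -78 mm, near end 10 to 28 mm behind the front edge. Absent in some starts (3 or 4 are there). Its top lies 7 mm below the rib tops; it slides along the lane and tips off once its centre passes the edge.
- plate1_center (a point): Centre of a loose flat aluminium plate, 140 (x) by 42 (y) by 5 (z) mm, 65 to 100 g; at the start in the lane at deck y = -26 mm, near end 10 to 28 mm behind the front edge. Absent in some starts (3 or 4 are there). Its top lies 7 mm below the rib tops; it slides along the lane and tips off once its centre passes the edge.
- plate2_center (a point): Centre of a loose flat aluminium plate, 140 (x) by 42 (y) by 5 (z) mm, 65 to 100 g; at the start in the lane at deck y = 26 mm, near end 10 to 28 mm behind the front edge. Absent in some starts (3 or 4 are there). Its top lies 7 mm below the rib tops; it slides along the lane and tips off once its centre passes the edge.
- plate3_center (a point): Centre of a loose flat aluminium plate, 140 (x) by 42 (y) by 5 (z) mm, 65 to 100 g; at the start in the lane at deck y = 78 mm, near end 10 to 28 mm behind the front edge. Absent in some starts (3 or 4 are there). Its top lies 7 mm below the rib tops; it slides along the lane and tips off once its centre passes the edge.
- case: Fixed blue plastic case, outside 140 (x) by 200 (y) by 50 mm high, open top under the lid, walls and floor 6 mm thick (inside 128 by 188 mm, 44 mm deep). Origin: centre of its underside, on the table; its front looks to its own -x, towards the robot.
- lid (a joint): Lid angle in rad: 0 shut, 1.8 resting on its stop, leaning back beyond upright. Hinged along the case's far (+x) upper edge, about an axis along the case's y; 180 g, no spring: it falls shut when let go before about 1.6 rad and back onto the stop after it.
- lid_handle (a point): Middle of the lid's bar handle: round bar 10 mm thick, 100 mm long along the case's y, in the plane of the lid, 45 mm in front of its front edge (185 mm from the hinge), held at both ends; about 54 mm above the table when shut. Moves with the lid.
- lid_hinge (a point): Middle of the lid's hinge axis, on the case's far upper edge, 50 mm above the table.
- slug0: Bystander, keep off: upright aluminium cylinder, 35 mm across, 50 mm high. Origin: underside centre.
- slug1: Bystander, keep off: upright aluminium cylinder, 35 mm across, 50 mm high. Origin: underside centre.
- slug2: Bystander, keep off: upright aluminium cylinder, 35 mm across, 50 mm high. Origin: underside centre.
- fixture: Bystander, keep off: grey printed fixture, 90 by 60 by 60 mm, with four corner posts. Origin: underside centre.
- tape: Bystander, keep off: roll of blue tape lying flat, 72 mm across, 20 mm high. Origin: underside centre.
- screwdriver: Bystander, keep off: screwdriver lying down, handle at its -x end. Origin: underside centre.
- square: Bystander, keep off: steel try-square block, 120 by 50 by 35 mm. Origin: underside centre.
There are look-alikes about, which are no part of the job. What is shaped like the part that bears plate2_center but turquoise is not meant.

How it is judged:
By the outcome, as a careful person would: the job done as asked, in the order asked, and still so for the second after the job is handed in, with the robot touching nothing.
Of plate0, plate1, plate2, plate3 only 3 to 4 are there at a start; the rules pass over those that are not, and their reading is None.
At some moment in a run one of plate0, plate1, plate2, plate3 may be knocked a few centimetres aside while the robot is not near it.
Once in a run the grip may slacken for a moment while it holds something.
It also fails if it takes over 210 s, if anything falls off the work surface, if the arm or the gripper's body presses on something with over 40 N, if the wrist force passes 120 N, or if a joint passes its speed limit or range.

## Working session

There is one attempt and no reset: what is moved stays moved. The work goes in short steps, each a Python script; the robot and the scene stay as the last script left them, time stands still between calls to the robot, and variables do not carry over. Pictures are saved under pics/ and viewed, at most 14 in all, crops included, and the job is handed in when it is done.

```bash
mkdir -p pics; ls; python3 - <<'E'
from station import arm,snapshot,camera_info
import cv2,numpy as np
for n in("top","side"):
    cv2.imwrite(f"pics/{n}0.png",snapshot(n)); c=camera_info(n); print(n,c)
print(camera_info("wrist"))
print(arm.read_time(),arm.read_tool_pos(),arm.read_eef_rot())
E
```

```text
pics
top {'fx': 554.5586328986415, 'fy': 554.5586328986415, 'cx': 327.0423415078244, 'cy': 246.62015691730957, 'R': array([[-0.00467287, -0.9998982 , -0.01348134],
       [-0.9848082 ,  0.00694169, -0.17350682],
       [ 0.17358274,  0.01246576, -0.98474039]]), 't': array([-9.41183405e-04,  5.64313388e-01,  1.33184406e+00])}
side {'fx': 518.0548478932249, 'fy': 518.0548478932249, 'cx': 321.8126800232656, 'cy': 232.28605350324295, 'R': array([[ 0.99977756, -0.02061235,  0.00446719],
       [-0.01153033, -0.7115272 , -0.70256395],
       [ 0.01766002,  0.70235616, -0.71160659]]), 't': array([-0.55228537,  0.05226284,  1.19507893])}
{'fx': 358.8115285389307, 'fy': 358.8115285389307, 'cx': 311.7659859011008, 'cy': 238.5045841826315, 'T_tool_cam': array([[ 1.29892289e-03, -9.65524923e-01, -2.60307389e-01,
         6.57770108e-02],
       [ 9.99999112e-01,  1.17660371e-03,  6.25727664e-04,
        -2.68721412e-04],
       [-2.97877015e-04, -2.60307970e-01,  9.65525594e-01,
        -7.02629098e-02],
       [ 0.00000000e+00,  0.00000000e+00,  0.00000000e+00,
         1.00000000e+00]])}
0.1 [0.17058867 0.62667981 0.30283747] [ 1.32471913e-01  9.91186077e-01 -1.15505108e-03 -1.36914055e-04]
```

View pics/top0.png

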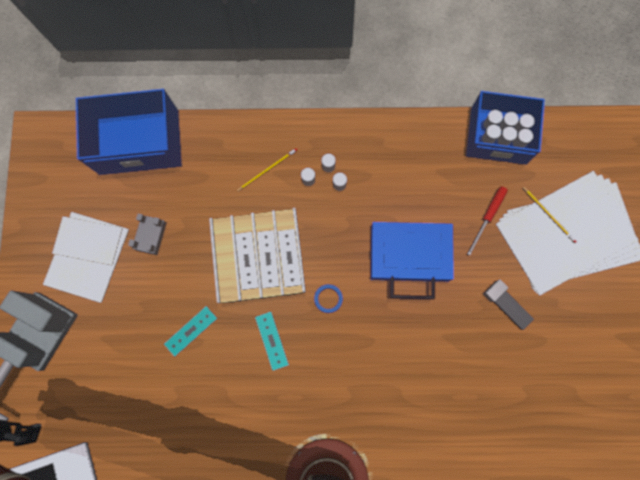

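View pics/side0.png

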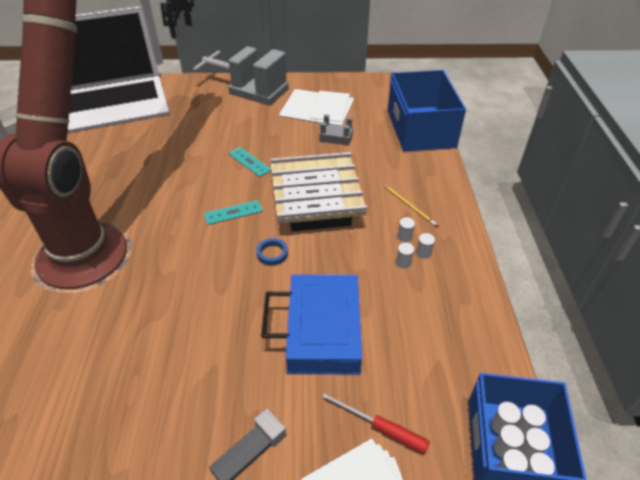

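Deck at about (257,255) with three plates at px (247,260), (268,260), (290,260), and the leftmost lane empty. Case at (411,250), its handle bar at (411,296). Look-alikes: turquoise plates at (190,330) and (271,341), which are not meant, and the open blue bins at (128,130) and (506,125), which are not the case because they have no lid. Next I measure.

```bash
cat > h.py <<'E'
from station import arm,snapshot,camera_info,ticket
import cv2,numpy as np
from scipy.spatial.transform import Rotation as Rn
def pose(name):
    c=camera_info(name)
    if name!="wrist": return c,np.array(c["R"]),np.array(c["t"])
    T=np.eye(4);T[:3,:3]=Rn.from_quat(arm.read_eef_rot()).as_matrix();T[:3,3]=arm.read_tool_pos()
    M=np.linalg.inv(T@np.array(c["T_tool_cam"]));return c,M[:3,:3],M[:3,3]
def plane(P,px,z):
    c,R,t=P; px=np.atleast_2d(px).astype(float)
    d=np.c_[(px[:,0]-c["cx"])/c["fx"],(px[:,1]-c["cy"])/c["fy"],np.ones(len(px))]@R
    o=-R.T@t
    return (o+d*((z-o[2])/d[:,2])[:,None])[:,:2]
def proj(P,X):
    c,R,t=P; q=np.atleast_2d(X)@R.T+t
    return np.c_[c["fx"]*q[:,0]/q[:,2]+c["cx"],c["fy"]*q[:,1]/q[:,2]+c["cy"]]
def quat(yaw): # tool down; tool x at angle yaw in world, tool y = closing line
    c,s=np.cos(yaw),np.sin(yaw)
    return Rn.from_matrix(np.array([[c,s,0],[s,-c,0],[0,0,-1]])).as_quat()
E
python3 - <<'E'
from h import *
P=pose("top");im=snapshot("top");hsv=cv2.cvtColor(im,cv2.COLOR_BGR2HSV)
# case lid
m=cv2.inRange(hsv,(105,150,120),(125,255,255));m[:,:350]=0;m[:200]=0;m[320:]=0;m[:,470:]=0
c=max(cv2.findContours(m,0,2)[0],key=cv2.contourArea);r=cv2.minAreaRect(c);b=cv2.boxPoints(r);print("case px",b.round(1).tolist(),"\n",plane(P,b,.054).round(4).tolist())
roi=hsv[200:312,200:312]
m=cv2.inRange(roi,(0,0,0),(180,255,255))
w=cv2.inRange(roi,(0,0,150),(180,110,255))|cv2.inRange(roi,(14,40,165),(35,200,255))
w=cv2.morphologyEx(w,cv2.MORPH_OPEN,np.ones((3,3)))
c=max(cv2.findContours(w,0,2)[0],key=cv2.contourArea)+np.array([200,200]);b=cv2.boxPoints(cv2.minAreaRect(c));print("deck px",b.round(1).tolist(),"\n",plane(P,b,.066).round(4).tolist())
h=im[240:312,370:460];h=cv2.cvtColor(h,6);
cv2.imwrite("pics/crop1.png",cv2.resize(im[190:320,195:465],None,fx=2.9,fy=2.9,interpolation=cv2.INTER_CUBIC))
# bar
d=cv2.inRange(hsv,(0,0,0),(180,255,60));d[:284]=0;d[310:]=0;d[:,:380]=0;d[:,445:]=0
c=max(cv2.findContours(d,0,2)[0],key=cv2.contourArea);print("handle bbox",cv2.boundingRect(c))
# closer: go to views
E
```

```text
case px [[371.0, 277.70001220703125], [372.20001220703125, 222.5], [452.1000061035156, 224.10000610351562], [451.0, 279.29998779296875]] 
 [[0.4853, -0.1119], [0.6239, -0.1173], [0.6183, -0.3163], [0.4801, -0.3075]]
deck px [[205.60000610351562, 217.39999389648438], [295.8999938964844, 206.6999969482422], [306.0, 291.70001220703125], [215.8000030517578, 302.5]] 
 [[0.6374, 0.2976], [0.6631, 0.0728], [0.4506, 0.0471], [0.4258, 0.2659]]
handle bbox (396, 284, 38, 15)
```

View pics/crop1.png

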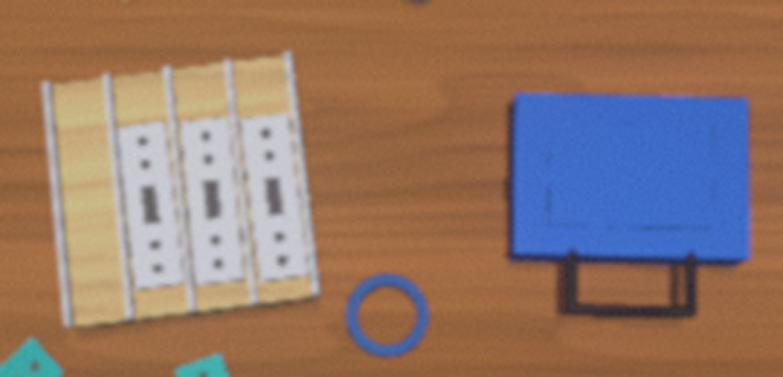

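The crop confirms it: three grey-white aluminium plates in crop lanes at (150,200), (212,200), (273,200) (deck y = +26, -26, -78; the +78 lane is empty), and the lidded case with a dark handle bar at crop (628,308). The turquoise ones are off the deck. Next, closer wrist views.

```bash
python3 - <<'E'
from h import *
for n,p,y in(("deckw",(.55,.16,.36),.113),("casew",(.54,-.21,.36),0)):
    q=quat(y)
    if arm.ik(p,q) is None: y+=np.pi;q=quat(y)
    arm.movep(p,q); arm.pause(.3)
    P=pose("wrist");im=snapshot("wrist");cv2.imwrite(f"pics/{n}.png",im);np.save(n+".npy",np.array([P[1],np.outer(P[2],[1,0,0])]))
    print(n,y,arm.read_time(),arm.read_joint_positions())
    # reprojection of top-view estimates
    print(proj(P,[(.4506,.0471,.066),(.4258,.2659,.066)] if n=="deckw" else [(.485,-.112,.054),(.48,-.3075,.054)]))
E
```

```text
deckw 0.113 2.6667 [-0.78489416  0.52870505  0.75884541  1.58447913 -0.38426357  1.18342413
 -1.404452  ]
[[402.84605505 307.53259231]
 [204.1184945  307.09650542]]
casew 0 4.4 [-0.14619792  0.55120984  0.79968187  1.56659031 -0.41463941  1.20116344
 -0.83835019]
[[223.18044207 255.58721522]
 [400.61112578 260.4328026 ]]
```

View pics/deckw.png

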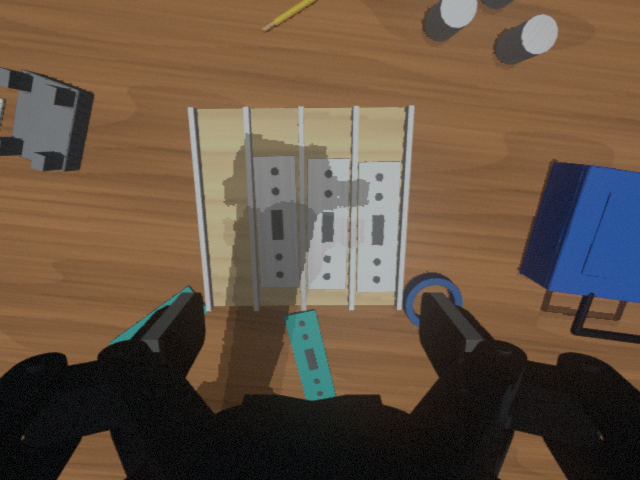

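View pics/casew.png

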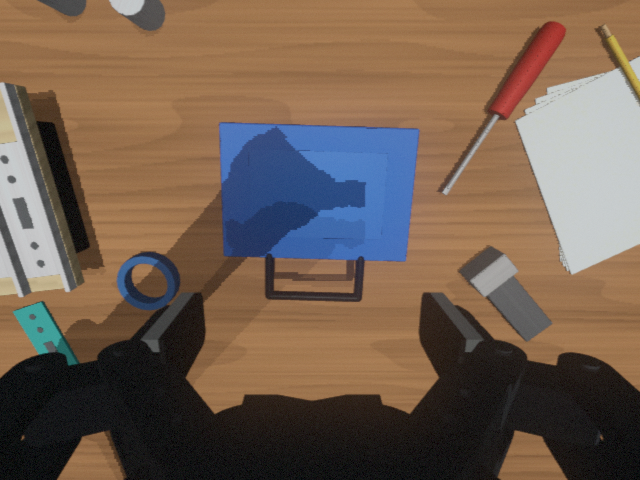

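Deckw: rib tops run from rear (194,108)/(411,107) to front (209,310)/(399,309); plate near ends at (276,288), (327,290), (378,293). Casew: lid corners (220,123), (418,129), (407,261), (224,257), bar ends (268,298)–(361,298).

```bash
python3 - <<'E'
from h import *
def ld(n):
    a=np.load(n+".npy");return camera_info("wrist"),a[0],a[1][:,0]
P=ld("deckw")
print("ribs fl fr rl rr",plane(P,[(209,310),(399.5,309.5),(193.5,108),(411,107)],.072).round(4).tolist())
print("near2,1,0",plane(P,[(276,288),(327,290),(378,293)],.065).round(4).tolist())
print("far",plane(P,[(274,156),(328,159),(379,163)],.065).round(4).tolist())
P=ld("casew")
print("lid rl rr fr fl",plane(P,[(220,123),(418,129),(407,261),(224,257)],.056).round(4).tolist())
print("bar l m r",plane(P,[(268,297),(314,297),(361,297.5)],.054).round(4).tolist())
E
```

```text
ribs fl fr rl rr [[0.4261, 0.2589], [0.4506, 0.0523], [0.6329, 0.2819], [0.6573, 0.0786]]
near2,1,0 [[0.4572, 0.1889], [0.4613, 0.1331], [0.4642, 0.077]]
far [[0.5973, 0.2034], [0.6006, 0.1498], [0.6026, 0.0988]]
lid rl rr fr fl [[0.6239, -0.1178], [0.6188, -0.315], [0.48, -0.314], [0.484, -0.1133]]
bar l m r [[0.4358, -0.1599], [0.436, -0.2121], [0.4355, -0.2655]]
```

```bash
cat >> h.py <<'E'
D0=np.array([.5417,.1679]);DY=.115
DX=np.array([np.cos(DY),np.sin(DY)]);DYV=np.array([-np.sin(DY),np.cos(DY)])
def deck(x,y): return D0+x*DX+y*DYV
H=np.array([.6214,-.2145]);CY=-.02
CX=np.array([np.cos(CY),np.sin(CY)])
def bar(th):
    u=-.185*np.cos(th)-.004*np.sin(th); return np.r_[H+u*CX,.05+.185*np.sin(th)+.004*np.cos(th)]
def tcp(g): return np.array(g)+[0,0,.054]
def st(): print("t",round(arm.read_time(),2),"p",arm.read_tool_pos().round(4),"open",round(arm.read_opening(),3),"ff",round(float(np.max(arm.read_finger_force())),1),"F",np.round(arm.read_ft_force(),1))
E
python3 - <<'E'
from h import *
best=None
for y in(np.pi/2+CY,-np.pi/2+CY):
    js=[arm.ik(tcp(bar(t)),quat(y)) for t in(0,.5,1,1.4,1.76)]
    print(y,[None if j is None else np.round(j,2).tolist() for j in js])
    if all(j is not None for j in js) and best is None: best=y
print(best)
q=quat(best)
arm.move_gripper(.45,60)
arm.movep(tcp(bar(0))+[0,0,.08],q);st()
arm.line_to(tcp(bar(0)),.1);st()
arm.move_gripper(0,60);st()
E
```

```text
1.5507963267948965 [[0.26, 0.68, 0.21, 2.08, -0.34, 0.41, 0.73], [0.18, 0.55, 0.3, 1.97, -0.26, 0.65, 0.63], [0.13, 0.54, 0.34, 1.75, -0.22, 0.89, 0.54], [0.12, 0.61, 0.33, 1.54, -0.22, 1.04, 0.49], [0.12, 0.71, 0.32, 1.33, -0.23, 1.14, 0.44]]
-1.5907963267948966 [[-0.12, 0.85, 0.85, 2.09, -1.05, 0.71, -1.71], [-0.24, 0.78, 1.06, 1.98, -0.87, 0.92, -1.88], [-0.28, 0.78, 1.15, 1.76, -0.79, 1.14, -2.04], [-0.26, 0.84, 1.15, 1.55, -0.79, 1.28, -2.15], [-0.21, 0.93, 1.13, 1.35, -0.83, 1.37, -2.25]]
1.5507963267948965
t 6.27 p [ 0.4371 -0.2112  0.1883] open 0.446 ff 0.0 F [-0.2 -0.4  0.7]
t 7.22 p [ 0.4368 -0.211   0.1084] open 0.45 ff 0.0 F [-0.6  0.2 -0.3]
t 7.6 p [ 0.4374 -0.211   0.1087] open 0.088 ff 58.6 F [1.2 0.9 4.3]
```

```bash
python3 - <<'E'
from h import *
for t in np.linspace(.15,1.76,12):
    arm.line_to(tcp(bar(t)),.15)
    if abs(t-.15)<.01 or arm.read_opening()<.05: st()
st()
arm.pause(.2)
arm.move_gripper(.45);arm.pause(.4);st()
arm.line_to(arm.read_tool_pos()+[0,0,.08],.2)
arm.movep((.5,-.03,.36),quat(np.pi/2)); cv2.imwrite("pics/open1.png",snapshot("side"));st()
E
```

```text
t 7.93 p [ 0.4396 -0.211   0.136 ] open 0.094 ff 58.4 F [ 5.5  0.1 -1.6]
t 11.53 p [ 0.6542 -0.217   0.288 ] open 0.087 ff 65.4 F [ 1.5 -2.3  8.2]
t 12.53 p [ 0.6523 -0.2151  0.2849] open 0.452 ff 0.1 F [ 0.5  0.3 -0.2]
t 14.07 p [ 0.501  -0.0312  0.3598] open 0.452 ff 0.0 F [-0.8 -0.3  0.1]
```

View pics/open1.png

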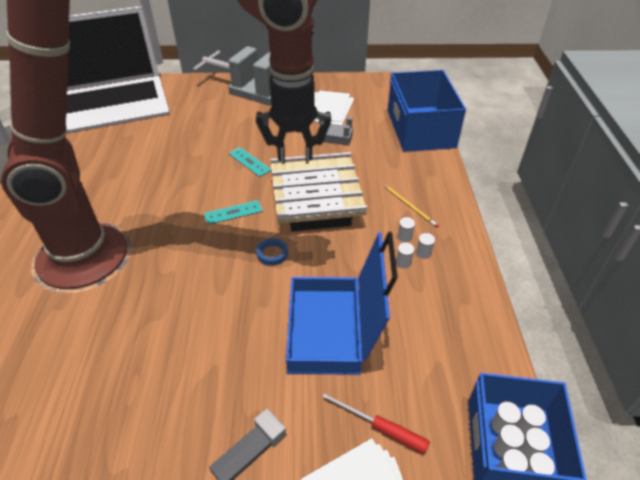

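Lid is open on its stop (lid at (375,290), handle at (390,260)). Next: push plate 0 out and pinch it.

```bash
cat >> h.py <<'E'
def push(y,x0=.09,x1=-.009,zt=.062):
    q=quat(DY);arm.move_gripper(0)
    z=zt+.073
    arm.movep(np.r_[deck(x0,y),z+.06],q);arm.line_to(np.r_[deck(x0,y),z+.015],.2)
    arm.line_to(np.r_[deck(x0,y),z],.04);st()
    arm.line_to(np.r_[deck(x1,y),z],.08);st()
    arm.line_to(np.r_[deck(x1+.015,y),z],.1);arm.line_to(np.r_[deck(x1+.015,y),z+.07],.2)
def look(name):
    arm.pause(.2);P=pose("wrist");im=snapshot("wrist");cv2.imwrite(f"pics/{name}.png",im);return P,im
E
python3 - <<'E'
from h import *
for y in(.026,-.026,-.078):
  for yaw in(DY,DY+np.pi):
    for p in (np.r_[deck(.09,y),.135],np.r_[deck(-.135,y),.116],np.r_[deck(-.135,y),.2]):
        j=arm.ik(p,quat(yaw));print(y,round(yaw,1),None if j is None else np.round(j,2).tolist())
push(-.078)
arm.movep(np.r_[deck(-.09,-.078),.24],quat(DY))
P,im=look("push0")
print(proj(P,[np.r_[deck(-.105,-.078),.06],np.r_[deck(-.16,-.078),.065]]))
E
```

```text
0.026 0.1 [-0.66, 0.89, 0.59, 1.57, -0.6, 0.87, -1.31]
0.026 0.1 [-0.73, 0.66, 0.39, 2.2, -0.65, 0.4, -1.26]
0.026 0.1 [-0.85, 0.51, 0.56, 2.13, -0.47, 0.62, -1.41]
0.026 3.3 [-0.31, 0.81, -0.06, 1.55, 0.07, 0.78, 1.28]
0.026 3.3 [-0.44, 0.62, -0.03, 2.19, 0.06, 0.33, 1.17]
0.026 3.3 [-0.42, 0.46, -0.06, 2.12, 0.05, 0.56, 1.17]
-0.026 0.1 [-0.59, 0.88, 0.59, 1.59, -0.6, 0.86, -1.22]
-0.026 0.1 [-0.61, 0.65, 0.39, 2.23, -0.67, 0.37, -1.12]
-0.026 0.1 [-0.75, 0.5, 0.57, 2.17, -0.48, 0.6, -1.29]
-0.026 3.3 [-0.23, 0.8, -0.06, 1.58, 0.06, 0.76, 1.36]
-0.026 3.3 [-0.34, 0.62, -0.02, 2.22, 0.04, 0.3, 1.29]
-0.026 3.3 [-0.31, 0.45, -0.05, 2.15, 0.04, 0.54, 1.29]
-0.078 0.1 [-0.51, 0.87, 0.59, 1.61, -0.6, 0.85, -1.14]
-0.078 0.1 [-0.49, 0.65, 0.38, 2.25, -0.69, 0.36, -0.98]
-0.078 0.1 [-0.64, 0.49, 0.58, 2.18, -0.49, 0.59, -1.16]
-0.078 3.3 [-0.16, 0.8, -0.06, 1.59, 0.06, 0.75, 1.44]
-0.078 3.3 [-0.22, 0.61, -0.01, 2.24, 0.03, 0.29, 1.43]
-0.078 3.3 [-0.2, 0.44, -0.04, 2.17, 0.03, 0.53, 1.42]
t 16.66 p [0.64   0.1008 0.1349] open 0.001 ff 0.0 F [-0.1 -0.7  0.6]
t 18.04 p [0.542  0.0894 0.1349] open 0.005 ff 0.0 F [ 0.1 -0.9  0.1]
[[311.30677685 256.94366629]
 [311.1983675  328.19287188]]
```

View pics/push0.png

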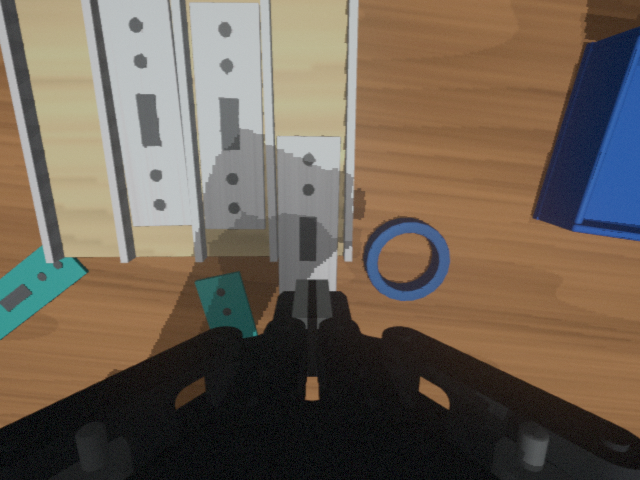

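Plate 0 now sticks out about 57 mm (far end at row 136, front edge at row 257). Pinch it and put it in the case.

```bash
cat >> h.py <<'E'
C0=H-.070*CX
CYV=np.array([-np.sin(CY),np.cos(CY)])
def grab(y,gx=-.135,z=.113):
    q=quat(DY);arm.move_gripper(.75,80)
    arm.movep(np.r_[deck(gx,y),z+.07],q);arm.line_to(np.r_[deck(gx,y),z],.15)
    arm.move_gripper(0,80);st()
    arm.line_to(np.r_[deck(gx,y),z+.10],.12);arm.pause(.3);st()
def over(cx=0,cy=-.043):
    q=quat(np.pi/2+CY);p=C0+cx*CX+cy*CYV
    arm.movep(np.r_[p,.22],q);arm.pause(.2);st();return p
E
python3 - <<'E'
from h import *
grab(-.078)
over(-.004)
im=snapshot("top");im2=snapshot("wrist")
cv2.imwrite("pics/held0.png",np.hstack([cv2.resize(im[180:330,330:480],(400,400)),cv2.resize(im2,(400,300))[:400] if 0 else cv2.copyMakeBorder(cv2.resize(im2,(400,300)),0,100,0,0,0)]))
E
```

```text
t 21.57 p [0.4173 0.0751 0.1138] open 0.469 ff 79.7 F [0.4 0.  5.3]
t 22.85 p [0.4164 0.0748 0.2126] open 0.466 ff 80.2 F [ 0.1  0.3 -1.7]
t 24.5 p [ 0.547  -0.2545  0.2199] open 0.467 ff 80.2 F [ 0.9 -0.7 -0.5]
```

View pics/held0.png

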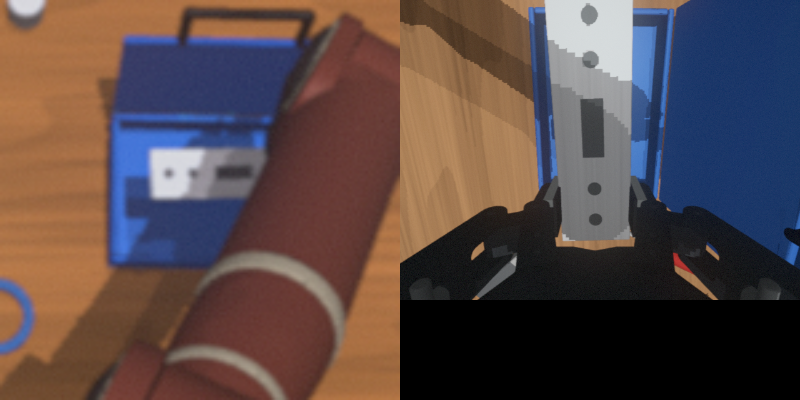

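Plate 0 is held level over the case (slot at left-crop (233,172)). Lower and release.

```bash
cat >> h.py <<'E'
def drop(p,z):
    arm.line_to(np.r_[p,z],.12);st()
    arm.move_gripper(.66);arm.pause(.3);st()
    arm.line_to(np.r_[p,.2],.2)
E
python3 - <<'E'
from h import *
p=C0-.004*CX-.043*CYV
drop(p,.080)
push(-.026)
arm.movep(np.r_[deck(-.09,-.026),.24],quat(DY))
P,im=look("push1"); t=snapshot("top")
cv2.imwrite("pics/chk1.png",np.hstack([cv2.resize(t[180:330,330:480],(300,300)),cv2.resize(im,(400,300))]))
print(proj(P,[np.r_[deck(-.105,-.026),.06]]))
E
```

```text
t 25.92 p [ 0.5471 -0.2563  0.0808] open 0.463 ff 80.2 F [-0.   0.3 -0.1]
t 26.52 p [ 0.5466 -0.256   0.08  ] open 0.661 ff 0.0 F [-0.6 -0.5 -0.7]
t 30.32 p [0.6341 0.1525 0.1349] open 0.001 ff 0.0 F [ 0.9 -0.2  0.6]
t 31.71 p [0.536  0.141  0.1349] open 0.001 ff 0.0 F [ 0.7 -0.1 -0.3]
[[311.19983603 257.15999511]]
```

View pics/chk1.png

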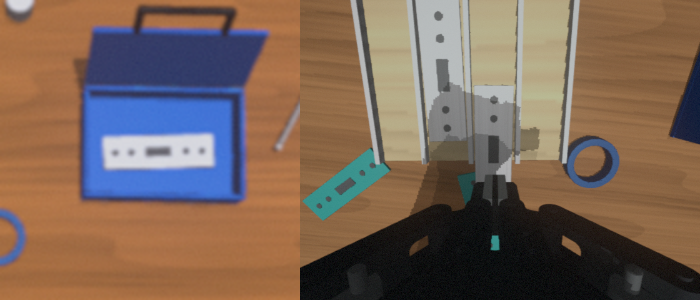

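Plate 0 lies flat in the case (left crop (158,152)), and plate 1 is pushed out (right (493,150)). Continue.

```bash
python3 - <<'E'
from h import *
grab(-.026)
p=over(-.004)
assert arm.read_opening()>.4
drop(p,.087)
push(.026)
arm.movep(np.r_[deck(-.09,.026),.24],quat(DY))
P,im=look("push2"); t=snapshot("top")
cv2.imwrite("pics/chk2.png",np.hstack([cv2.resize(t[180:330,330:480],(300,300)),cv2.resize(im,(400,300))]))
E
```

```text
t 35.28 p [0.4113 0.1268 0.1138] open 0.47 ff 79.8 F [-0.4  0.9  4.9]
t 36.57 p [0.4104 0.1264 0.2126] open 0.472 ff 80.3 F [-1.1  0.6 -1.6]
t 38.31 p [ 0.547  -0.2544  0.2199] open 0.467 ff 80.3 F [-0.2 -0.3 -0.6]
t 39.57 p [ 0.5471 -0.2563  0.0878] open 0.463 ff 80.3 F [ 0.2 -0.9  0.2]
t 40.17 p [ 0.5465 -0.256   0.087 ] open 0.663 ff 0.0 F [-0.2 -0.   0.1]
t 44.08 p [0.6281 0.2041 0.135 ] open -0.002 ff 0.0 F [-0.2  0.3  0.2]
t 45.46 p [0.53   0.1927 0.1349] open 0.0 ff 0.0 F [-0.1  0.9  0.3]
```

View pics/chk2.png

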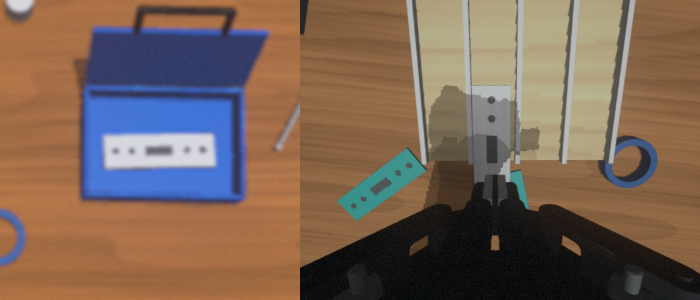

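Plate 1 is stacked on plate 0 (left (158,151)), and plate 2 is out at (492,150). Place plate 2 and look.

```bash
python3 - <<'E'
from h import *
grab(.026)
p=over(-.004)
assert arm.read_opening()>.4
drop(p,.093)
arm.movep((.5,.02,.36),quat(np.pi/2)); arm.pause(.2)
t=snapshot("top");s=snapshot("side")
cv2.imwrite("pics/chk3.png",np.hstack([cv2.resize(t[180:330,200:480],(448,240)),cv2.resize(s[220:400,240:420],(240,240))]));st()
E
```

```text
t 49.03 p [0.4053 0.1785 0.1139] open 0.47 ff 79.7 F [-0.4  0.9  5.3]
t 50.32 p [0.4045 0.1781 0.2126] open 0.465 ff 80.3 F [-0.1 -0.5 -0.3]
t 52.19 p [ 0.547  -0.2546  0.2199] open 0.467 ff 80.3 F [-0.1 -0.2 -0.6]
t 53.4 p [ 0.5471 -0.2563  0.0938] open 0.466 ff 80.3 F [ 0.4  0.5 -0.6]
t 54.01 p [ 0.5466 -0.256   0.093 ] open 0.661 ff 0.0 F [-0.8  0.2 -1. ]
t 56.22 p [0.5001 0.0192 0.3596] open 0.659 ff 0.0 F [0.8 0.2 0.1]
```

View pics/chk3.png

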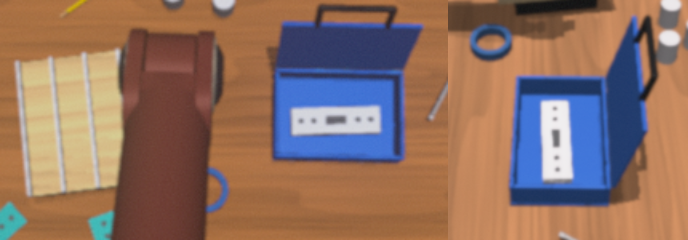

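All three plates are stacked flat in the case (336,120), and the deck lanes are empty. Shut the lid by its handle.

```bash
python3 - <<'E'
from h import *
q=quat(np.pi/2+CY);arm.move_gripper(.45,60)
b=tcp(bar(1.8));arm.movep(b+[0,0,.08],q);arm.line_to(b,.1);arm.move_gripper(0,60);st()
assert arm.read_opening()>.04
for t in np.linspace(1.65,0,12):
    arm.line_to(tcp(bar(t)),.13)
    if arm.read_opening()<.04: st()
st()
arm.line_to(tcp(bar(0))-[0,0,.002],.05);st()
arm.move_gripper(.45);arm.pause(.3)
arm.line_to(arm.read_tool_pos()+[0,0,.1],.15)
arm.movep((.5,.02,.36),quat(np.pi/2)); arm.pause(.3)
t=snapshot("top");s=snapshot("side")
cv2.imwrite("pics/end.png",np.hstack([cv2.resize(t[180:330,200:480],(448,240)),cv2.resize(s[220:400,240:420],(240,240))]));st()
E
```

```text
t 58.97 p [ 0.66   -0.2154  0.2843] open 0.095 ff 58.5 F [1.  0.4 2.8]
t 63.29 p [ 0.4376 -0.2098  0.1086] open 0.09 ff 65.1 F [ 1.4  5.6 -1.6]
t 63.54 p [ 0.4375 -0.2098  0.108 ] open 0.088 ff 66.4 F [-0.8  6.1 10.1]
t 66.56 p [0.5    0.0195 0.3598] open 0.449 ff 0.0 F [ 0.2 -0.7 -0.6]
```

View pics/end.png

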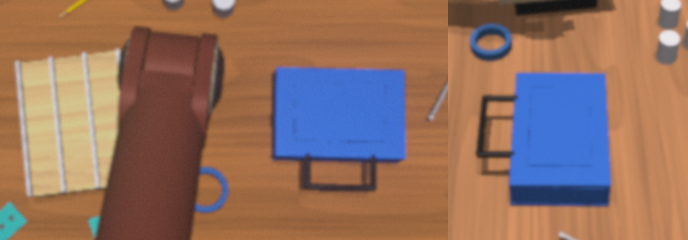

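The lid is shut flat (340,113), with the handle at (338,187) as at the start, and nothing else has moved. Hand in.

```bash
python3 -c "
from h import *
print(ticket.finish_job())"
```

```text
the job is handed in; nothing more can be done
None
```

The job is handed in at about 67 s on the robot's clock: all three plates on the deck (plate0, plate1 and plate2; plate3 was absent) are stacked flat in the blue case, the lid is fully shut, and the last pictures show nothing else moved.

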